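# Put the check weights back in their cases

### The job

The balance check is finished and the steel cylinder is to be weighed next: take the four knob weights off the pan and put each one back, standing upright, in its own case, the one lined with felt of the same colour as the dot on its knob (the largest red, then blue, then green, the smallest yellow). Set the weights down gently, never drop or tip them, and leave the steel cylinder standing where it is on the pan.

Things in the scene. Friction and masses are not known exactly. Their poses are not given: they have to be found in the camera images.
- weight_500: The 500 g weight, largest of four, loose on the balance pan: stainless cylinder 38 mm in diameter and 45 mm high, then a neck 17 mm in diameter, then a knob 26 mm in diameter that is the top 16 mm, with a red dot on top; 67 mm tall in all. Best pinched by its knob from above. Origin: centre of its underside; z is its axis, up.
- weight_200: The 200 g weight, second largest of four, loose on the balance pan: stainless cylinder 28 mm in diameter and 33 mm high, then a neck 13 mm in diameter, then a knob 20 mm in diameter that is the top 12 mm, with a blue dot on top; 50 mm tall in all. Best pinched by its knob from above. Origin: centre of its underside; z is its axis, up.
- weight_100: The 100 g weight, third largest of four, loose on the balance pan: stainless cylinder 22 mm in diameter and 26.5 mm high, then a neck 10 mm in diameter, then a knob 16 mm in diameter that is the top 9.5 mm, with a green dot on top; 40 mm tall in all. Best pinched by its knob from above. Origin: centre of its underside; z is its axis, up.
- weight_50: The 50 g weight, smallest of four, loose on the balance pan: stainless cylinder 18 mm in diameter and 20 mm high, then a neck 8.5 mm in diameter, then a knob 13 mm in diameter that is the top 8.5 mm, with a yellow dot on top; 32 mm tall in all. Best pinched by its knob from above. Origin: centre of its underside; z is its axis, up.
- case_500: Case of the 500 g weight, largest of four, cover off, red felt inside: loose round black base (120 g) on a pale grey mat 3 mm thick. Recess 54 mm in diameter (8 mm of room all round the weight), felt floor 10 mm and rim 18 mm above the underside; outer diameter 64 mm at the rim, 72 mm at the foot. Origin: centre of its underside; z up.
- case_200: Case of the 200 g weight, second largest of four, cover off, blue felt inside: loose round black base (120 g) on a pale grey mat 3 mm thick. Recess 44 mm in diameter (8 mm of room all round the weight), felt floor 10 mm and rim 18 mm above the underside; outer diameter 54 mm at the rim, 62 mm at the foot. Origin: centre of its underside; z up.
- case_100: Case of the 100 g weight, third largest of four, cover off, green felt inside: loose round black base (120 g) on a pale grey mat 3 mm thick. Recess 38 mm in diameter (8 mm of room all round the weight), felt floor 10 mm and rim 18 mm above the underside; outer diameter 48 mm at the rim, 56 mm at the foot. Origin: centre of its underside; z up.
- case_50: Case of the 50 g weight, smallest of four, cover off, yellow felt inside: loose round black base (120 g) on a pale grey mat 3 mm thick. Recess 34 mm in diameter (8 mm of room all round the weight), felt floor 10 mm and rim 18 mm above the underside; outer diameter 44 mm at the rim, 52 mm at the foot. Origin: centre of its underside; z up.
- cylinder: Steel sample cylinder, about 400 g, standing loose near the middle of the balance pan among the weights: 31 mm in diameter, with a flange 42 mm in diameter 58 to 62 mm up and an 18 mm spigot on top, 78 mm tall. It stays where it is. Origin: centre of its underside; z upwards.
- balance: Cream balance, fixed, left or right of the mat: steel pan 180 x 180 mm, its top 86 mm above the bench, on a body 215 x 205 mm; a lower panel with a green display reaches 215 mm from the pan centre along -x. Origin: on the bench under the pan centre; x points away from the display. A bottle 150 mm tall and a glass dish stand clear of the work, beyond x = 0.7 m and |y| = 0.3 m.
There are look-alikes about, which are no part of the job. What is shaped like the weight_100 but black is not meant.

How it is judged:
At the end, for the whole second after the job is handed in: Each weight stands upright (0.1 rad) and at rest on the felt floor of its own case, within 10 mm of its centre and 3 mm of floor height; the cases sit flat on mat or bench; the cylinder stands at rest on the pan, within 60 mm of its centre (horizontal distance between weight_500 and case_500 below 0.01 m and z of weight_500 in the frame of case_500 between 0.007 and 0.013 m and angle between each of weight_500, weight_200, weight_100, weight_50, cylinder's own z axis and vertical below 0.1 rad and linear speed of each of weight_500, weight_200, weight_100, weight_50, cylinder below 0.02 m/s and height (world z) of each of case_500, case_200, case_100, case_50 below 0.008 m and angle between each of case_500, case_200, case_100, case_50's own z axis and vertical below 0.06 rad and horizontal distance between weight_200 and case_200 below 0.01 m and z of weight_200 in the frame of case_200 between 0.007 and 0.013 m and horizontal distance between weight_100 and case_100 below 0.01 m and z of weight_100 in the frame of case_100 between 0.007 and 0.013 m and horizontal distance between weight_50 and case_50 below 0.01 m and z of weight_50 in the frame of case_50 between 0.007 and 0.013 m and horizontal distance between cylinder and balance below 0.06 m and z of cylinder in the frame of balance above 0.082 m); the robot touches nothing.
It fails at once if a weight is tipped over (leans more than about 35 degrees) (angle between any of weight_500, weight_200, weight_100, weight_50's own z axis and vertical above 0.6 rad).
It fails at once if a weight is dropped or knocked: it moves faster than 0.6 m/s (a fall of about 18 mm) with no finger touching it ((linear speed of weight_500 above 0.6 m/s and contact force between the fingers and weight_500 below 0.01 N) or (linear speed of weight_200 above 0.6 m/s and contact force between the fingers and weight_200 below 0.01 N) or (linear speed of weight_100 above 0.6 m/s and contact force between the fingers and weight_100 below 0.01 N) or (linear speed of weight_50 above 0.6 m/s and contact force between the fingers and weight_50 below 0.01 N)).
It fails at once if the steel cylinder is shifted by more than 20 mm or tipped (distance of cylinder from where it was at the start of the episode above 0.02 m or angle between cylinder's own z axis and vertical above 0.3 rad).
It also fails if it takes over 115 s, if anything falls off the work surface, if the arm or the gripper's body presses on something with over 40 N, if the wrist force passes 120 N, or if a joint passes its speed limit or range.

### The arm

A 6-joint arm with a two-finger parallel gripper is mounted at the origin on the work surface. World frame = base frame: x ahead of the robot, y to its left, z up, the work surface at z = 0. Lengths are in m, angles in rad, forces in N, time in s.
With the tool pointing down it reaches from about 0.375 to 0.975 m from the base axis. Payload 3.8 kg.
Tool frame: the origin (TCP) lies midway between the tips of the shut fingers; the grasp point (between the pads) lies 19 mm behind it; z points along the fingers, y is the line along which they close (so a half turn about z gives the same grasp; the last joint's range is limited). The gripper opens to 85 mm and grips with 20 to 120 N. Pads are 22 mm wide; open, the fingers measure 114 mm over their backs; the gripper's body (76 mm by 85 mm) begins 54 mm behind the grasp point. The pads swing forward as they close: fully open they stand 13 mm farther back than shut.
Start: joints at [1.242, 0.264, 1.604, -0, 1.274, -0.037], TCP at [0.194, 0.646, 0.231] pointing down, gripper open.
Joint ranges: [-2.63, 2.63], [-0.94, 2.18], [0.31, 2.57], [-1.31, 4.45], [0, 2.66], [-2.55, 2.55]. Speed limits (rad/s): [2.57, 2.57, 3.14, 3.14, 3.14, 3.14].

### API

Orientations are given as a unit quaternion [w, x, y, z].
In Python, from cell import * gives the robot as it stands. The module is installed in compiled form; this text tells all that it offers.
- The arm moves only by the tool apply_moves, never from a script. Its argument "increments" is a list that holds one entry, the list of rows, each a list of 7 numbers: the shift along the world's x, y, z in cm, then the turn, a rotation vector about the world's x, y, z in rad, then the finger opening in cm, from 0 to 8.54. In form: [[[dx, dy, dz, wx, wy, wz, gripper], ...]]. A call has 1 to 10 rows; each row shifts and turns the commanded pose from where the row before left it; what a row does not reach is not made up. A row lasts 1/12 s, in which the tool goes at most 41.7 mm and 7.16 degrees, less where a joint would pass 70% of its speed; a pose out of reach is approached as far as the arm can. A call is refused whole if a number of a shift passes 4.17 or a number of a turn 0.125, either way. A call with a gripper value outside its range is refused whole. The fingers move at their own pace and stop on an object; "force" is the grip in N (left out, the last holds). Time passes only in rows, so rows that do not move let the fingers close. It gives the time, the measured TCP pose, the force, the opening and the grip force at its end, in the units of the state.
- get_obs(): the state, without advancing time (a new reading comes with each control period).
- read_camera(name): name is "scene" or "side" or "wrist"; returns a dict with "img" (384x512x3 uint8, red, green, blue), "camera_matrix" (3x3 intrinsics, pixels), "position" and "attitude" of the camera in the world. Camera axes: x right, y down, z forward; pixel columns grow to the right and rows downward; lengths in m; the calibration is good to about 2 mm. The wrist camera is an equidistant fisheye: a pixel r from the principal point sees the ray r / f radians off the axis. A picture is of the moment at which its call begins. There is no depth.
- close_job(): hands the job in; it is judged then, once.
Trained networks look in a picture, given as the dict that the camera call returned (one of the last four; its "shot" number tells which), for a name from the list of things; names that differ only in an ending like _2 or _b are one class to them, and where a whole thing is asked for, a point or a joint stands for the part that bears it (a point fixed in the world has none). Each returns a list of dicts, best first, with "score" (0 to 1); they miss things now and then, are a little off and sometimes report something else, mostly with a low value. They report only what shows in the picture. A call takes as long as a camera call. They do not tell look-alikes from the thing itself.
- search_frame(picture, label): "uv" ([column, row] in pixels, amid what is visible of it).
- place_of(picture, label): "uv" ([column, row] in pixels: a listed point, or the origin of a listed thing).
The state is a dict: "clock": time; "q": joint angles; "joint_vel": joint speeds; "joint_efforts": joint torques, N m; "ee_pos": TCP position; "eef_rot": TCP orientation; "force": force on the tool from outside, world axes, zero at the start; "moment": the same for the moment, N m; "width": opening from 0.0 (shut) to 1.0 (fully open); "gripper_force": force on a finger pad.
Only numpy, scipy, OpenCV 4.12 (cv2) and the standard library are available. Lean on these libraries where they do the work, as an engineer would, in place of code of your own. Each camera call takes 0.05 s, during which the arm holds its last target. There are 200 camera calls.

## Working session

There is one attempt and no reset: what is moved stays moved. The work goes in short steps, Python scripts to look and compute and a tool call to move; the robot and the scene stay as the last step left them, time stands still between calls to the robot, and variables do not carry over. Pictures are saved under pics/ and viewed, at most 14 in all, crops included, and the job is handed in when it is done.

Besides the shell and the picture viewer there is one more tool, called in YAML: its name, and indented under it one key for each argument. apply_moves: Moves the arm, as the interface text tells. Its arguments: {"type":"object","properties":{"increments":{"type":"array"},"force":{"type":"number"}},"required":["increments"]}

```bash
mkdir -p pics; cat > h.py <<'E'
from cell import *
import numpy as np, cv2
from scipy.spatial.transform import Rotation as R
def rot(a):
    a=np.array(a,float)
    return a if a.shape==(3,3) else R.from_quat(a,scalar_first=True).as_matrix()
def ray(p,uv):
    K=np.array(p["camera_matrix"]);x=(uv[0]-K[0,2])/K[0,0];y=(uv[1]-K[1,2])/K[1,1]
    if p.get("_n")=="wrist":
        r=np.hypot(x,y);d=np.array([x/r*np.sin(r),y/r*np.sin(r),np.cos(r)]) if r>1e-9 else np.array([0,0,1.])
    else: d=np.array([x,y,1.])
    return rot(p["attitude"])@d
def at(p,uv,z):
    d=ray(p,uv);c=np.array(p["position"]);return c+d*(z-c[2])/d[2]
def proj(p,X):
    d=rot(p["attitude"]).T@(np.array(X)-np.array(p["position"]));K=np.array(p["camera_matrix"])
    if p.get("_n")=="wrist":
        r=np.hypot(d[0],d[1]);t=np.arctan2(r,d[2]);d=np.array([d[0]/r*t,d[1]/r*t,1.])
    return (K@(d/d[2]))[:2]
def cam(n,save=None):
    p=read_camera(n);p["_n"]=n
    if save: cv2.imwrite(f"pics/{save}.png",p["img"][:,:,::-1])
    return p
W=["weight_500","weight_200","weight_100","weight_50"];C=[w.replace("weight","case") for w in W]
E
python3 - <<'E'
from h import *
for n in ["scene","side","wrist"]:
    p=cam(n,n+"0");print(n,np.round(p["position"],3),np.round(p["attitude"],3).tolist())
    for l in W+C+["cylinder","balance"]:
        z=.003 if l in C else .086 if l!="balance" else 0
        print(l,[(np.round(d["uv"]).tolist(),round(d["score"],2),np.round(at(p,d["uv"],z)[:2],3).tolist()) for d in place_of(p,l)[:3]])
print(get_obs())
E
```

```text
scene [ 0.969 -0.481  0.457] [-0.447, 0.826, 0.298, -0.172]
weight_500 [([115.0, 227.0], 0.85, [0.48, -0.263]), ([174.0, 193.0], 0.84, [0.475, -0.135]), ([267.0, 288.0], 0.74, [0.751, -0.209])]
weight_200 [([115.0, 227.0], 0.85, [0.48, -0.263]), ([174.0, 193.0], 0.84, [0.475, -0.135]), ([267.0, 288.0], 0.74, [0.751, -0.209])]
weight_100 [([115.0, 227.0], 0.85, [0.48, -0.263]), ([174.0, 193.0], 0.84, [0.475, -0.135]), ([267.0, 288.0], 0.74, [0.751, -0.209])]
weight_50 [([115.0, 227.0], 0.85, [0.48, -0.263]), ([174.0, 193.0], 0.84, [0.475, -0.135]), ([267.0, 288.0], 0.74, [0.751, -0.209])]
case_500 [([262.0, 178.0], 0.87, [0.476, 0.119]), ([300.0, 163.0], 0.8, [0.504, 0.239]), ([308.0, 193.0], 0.75, [0.599, 0.13])]
case_200 [([262.0, 178.0], 0.87, [0.476, 0.119]), ([300.0, 163.0], 0.8, [0.504, 0.239]), ([308.0, 193.0], 0.75, [0.599, 0.13])]
case_100 [([262.0, 178.0], 0.87, [0.476, 0.119]), ([300.0, 163.0], 0.8, [0.504, 0.239]), ([308.0, 193.0], 0.75, [0.599, 0.13])]
case_50 [([262.0, 178.0], 0.87, [0.476, 0.119]), ([300.0, 163.0], 0.8, [0.504, 0.239]), ([308.0, 193.0], 0.75, [0.599, 0.
[... 1694 characters left out ...]
k': 1.65, 'q': array([ 1.24209627e+00,  2.63852757e-01,  1.60401936e+00,  4.91451335e-06,
        1.27367512e+00, -3.68949045e-02]), 'joint_vel': array([ 1.32574981e-03, -1.07604606e-03,  6.07496540e-04, -3.92555161e-04,
        2.60885872e-05, -8.71747974e-04]), 'joint_efforts': array([ 1.12805137e-03, -5.15005088e+01, -3.67725134e+01,  3.85425597e-05,
        4.58910072e-04, -6.55064781e-06]), 'ee_pos': array([0.19418018, 0.64646088, 0.23130111]), 'eef_rot': array([1.81738877e-06, 1.45386189e-01, 9.89374982e-01, 2.27565577e-05]), 'force': array([0.18806273, 0.43142638, 0.61723757]), 'moment': array([ 0.0184778 ,  0.04874574, -0.01330154]), 'gripper_force': 0.0, 'width': 1.0009225493001763}
```

View pics/scene0.png

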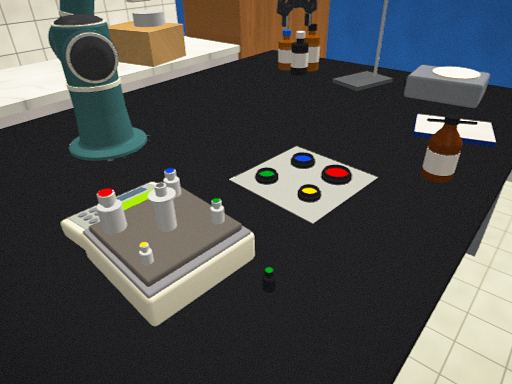

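View pics/wrist0.png

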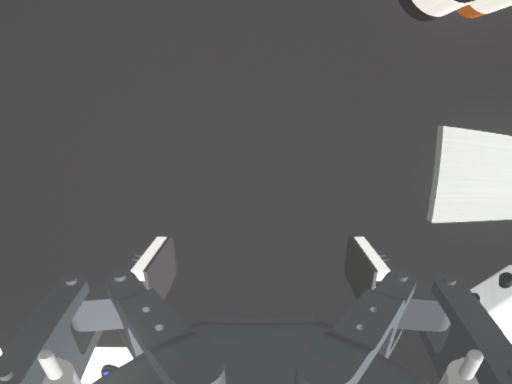

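View pics/side0.png

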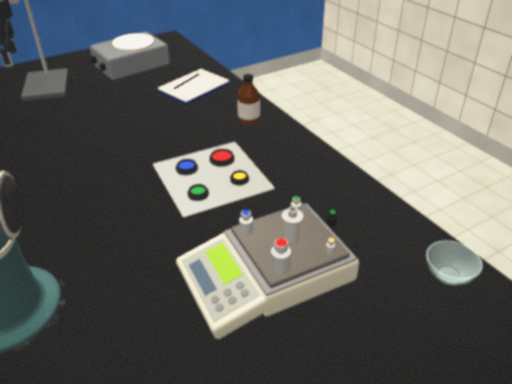

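The scene picture shows the weights on the pan: red dot near (106,193), blue (170,173), green (216,203) and yellow (145,246). The cases are green (266,175), blue (302,160), red (336,174) and yellow (309,192). The black look-alike is off the balance at (268,280). The wrist view doesn't show the work area yet.

```bash
cat >> h.py <<'E'
H=dict(weight_500=.067,weight_200=.050,weight_100=.040,weight_50=.032)
COL=dict(zip(["500","200","100","50"],[(0,),(115,),(60,),(28,)]))
def blobs(p,hue,tol=10):
    hsv=cv2.cvtColor(p["img"],cv2.COLOR_RGB2HSV).astype(int)
    dh=np.abs((hsv[...,0]-hue+90)%180-90)
    m=((dh<=tol)&(hsv[...,1]>120)&(hsv[...,2]>70)).astype(np.uint8)
    n,_,s,c=cv2.connectedComponentsWithStats(m)
    return [(c[i],s[i,4]) for i in range(1,n) if s[i,4]>=4]
E
python3 - <<'E'
from h import *
S=dict(scene={"500":(106,193),"200":(170,173),"100":(216,203),"50":(145,246),"c500":(336,174),"c200":(302,160),"c100":(266,175),"c50":(309,192)},
 side={"500":(281,243),"200":(245,214),"100":(297,200),"50":(331,240),"c500":(222,157),"c200":(187,166),"c100":(198,191),"c50":(240,177)})
for n in S:
    p=cam(n)
    for k,g in S[n].items():
        b=[x for x in blobs(p,COL[k.strip("c")][0]) if np.hypot(*(x[0]-g))<8]
        if not b: print(n,k,"none");continue
        c,a=max(b,key=lambda x:x[1])
        z=.013 if k[0]=="c" else .086+H["weight_"+k]
        print(n,k,np.round(c,1),a,np.round(at(p,c,z),4))
    for l,z in (("cylinder",.086),("balance",0)): print(l,[np.round(at(p,d["uv"],z),4) for d in place_of(p,l)[:1]])
    hi=cv2.resize(p["img"][170:310,60:260] if n=="scene" else p["img"][180:310,170:370],None,fx=4,fy=4,interpolation=cv2.INTER_CUBIC)
    cv2.imwrite(f"pics/{n}_crop.png",hi[:,:,::-1])
E
```

```text
scene 500 [104.5 191.9] 103 [ 0.4777 -0.2625  0.153 ]
scene 200 [168.9 169.9] 38 [ 0.4742 -0.1381  0.136 ]
scene 100 [215.5 199.9] 27 [ 0.5957 -0.1441  0.126 ]
scene 50 [143. 244.] 26 [ 0.5867 -0.2778  0.118 ]
scene c500 [336.2 171.8] 174 [0.6069 0.2379 0.013 ]
scene c200 [302.7 157.7] 89 [0.5035 0.249  0.013 ]
scene c100 [266.5 173.2] 69 [0.4809 0.1291 0.013 ]
scene c50 [309.2 190.1] 84 [0.602  0.1287 0.013 ]
cylinder [array([ 0.5477, -0.2052,  0.086 ])]
balance [array([ 0.542 , -0.2043,  0.    ])]
side 500 [281.  241.7] 75 [ 0.4784 -0.2646  0.153 ]
side 200 [245.5 211.4] 31 [ 0.476  -0.1395  0.136 ]
side 100 [296.4 196.9] 11 [ 0.5973 -0.1452  0.126 ]
side 50 [331.5 239. ] 12 [ 0.5864 -0.28    0.118 ]
side c500 [221.4 155.6] 191 [0.6098 0.2285 0.013 ]
side c200 [186.1 164.8] 130 [0.5074 0.2397 0.013 ]
side c100 [197.5 190. ] 102 [0.485  0.1231 0.013 ]
side c50 [239.1 175.7] 97 [0.6049 0.1202 0.013 ]
cylinder [array([ 0.5415, -0.1984,  0.086 ])]
balance [array([ 0.5322, -0.2194, -0.    ])]
```

View pics/side_crop.png

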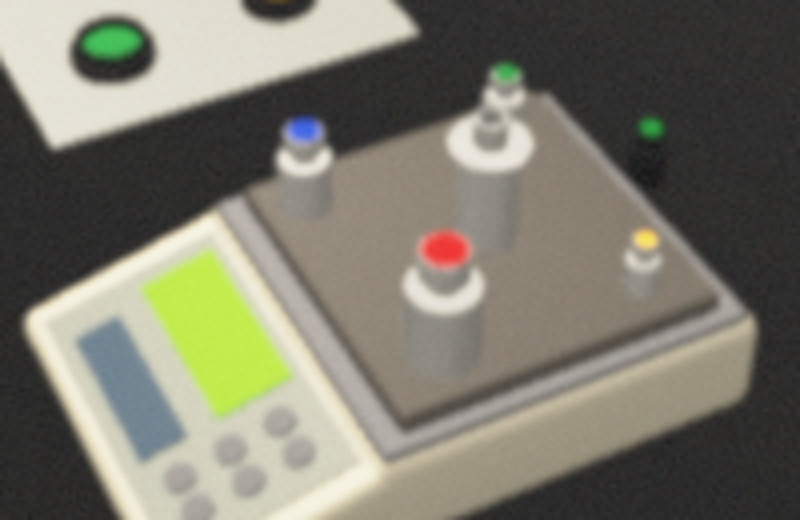

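The side crop matches the colour detections: all four knob dots agree within 2 mm between the two cameras. The cases disagree by up to 9 mm because their rims hide part of the felt, so I'll measure those from above.

apply_moves:
  increments:
    - [[2.5,-3.1,0.2,0,0,0,4.5],[2.5,-3.1,0.2,0,0,0,4.5],[2.5,-3.1,0.2,0,0,0,4.5],[2.5,-3.1,0.2,0,0,0,4.5],[2.5,-3.1,0.2,0,0,0,4.5],[2.5,-3.1,0.2,0,0,0,4.5],[2.5,-3.1,0.2,0,0,0,4.5],[2.5,-3.1,0.2,0,0,0,4.5],[2.5,-3.1,0.2,0,0,0,4.5],[2.5,-3.1,0.2,0,0,0,4.5]]
  force: 40

```text
clock: 2.78
ee_pos: [0.4451, 0.3348, 0.2517]
eef_rot: [0.0, 0.145, 0.989, 0.0]
force: [0.5, 0.9, -0.1]
width: 0.527
gripper_force: 0.0
```

apply_moves:
  increments:
    - [[2.5,-3.1,0,0,0,0,4.5],[2.5,-3.1,0,0,0,0,4.5],[2.5,-3.1,0,0,0,0,4.5],[2.5,-3.1,0,0,0,0,4.5],[0,0,0,0,0,0,4.5],[0,0,0,0,0,0,4.5],[0,0,0,0,0,0,4.5],[0,0,0,0,0,0,4.5]]

```text
clock: 3.45
ee_pos: [0.5434, 0.2134, 0.2512]
eef_rot: [-0.0, 0.145, 0.989, 0.0]
force: [-0.2, 0.3, 0.1]
width: 0.523
gripper_force: 0.0
```

```bash
python3 - <<'E'
from h import *
p=cam("wrist","wrist1");print(p["position"],rot(p["attitude"])[:,2],p["camera_matrix"])
o=get_obs();print(o["clock"],o["ee_pos"],o["eef_rot"],o["width"],o["q"])
for k in COL:
    for c,a in blobs(p,COL[k][0]): 
        if a>15: print(k,np.round(c),a,np.round(at(p,c,.013),4))
E
```

```text
[0.47936382 0.23202009 0.39279692] [ 0.2479531  -0.07511324 -0.96585571] [[297.31863964   0.         260.00343209]
 [  0.         297.31863964 193.71252237]
 [  0.           0.           1.        ]]
3.5 [0.54334662 0.21361723 0.25125551] [-1.79128814e-04  1.44577246e-01  9.89493492e-01  1.30109295e-04] 0.5263763752707294 [ 3.31689962e-01  8.05288859e-02  1.78015234e+00  4.12809548e-04
  1.28111034e+00 -9.49052885e-01]
500 [286. 211.] 1221 [0.6098 0.2291 0.013 ]
500 [407. 265.] 36 [0.7551 0.3924 0.013 ]
500 [436. 290.] 63 [0.8332 0.448  0.013 ]
200 [272. 135.] 965 [0.507  0.2395 0.013 ]
200 [501. 168.] 94 [0.6494 0.6002 0.013 ]
200 [508. 254.] 44 [0.8298 0.6261 0.013 ]
100 [180. 145.] 611 [0.4841 0.1214 0.013 ]
100 [ 29. 295.] 20 [ 0.6453 -0.3049  0.013 ]
50 [  7. 160.] 426 [ 0.3952 -0.1954  0.013 ]
50 [209. 226.] 296 [0.6009 0.1219 0.013 ]
```

View pics/wrist1.png

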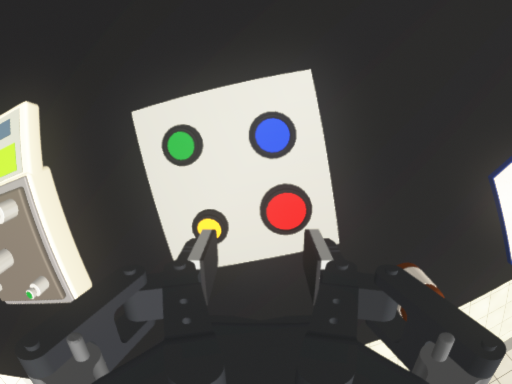

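The view from above shows all four cases on the mat: green (180,145), blue (272,135), red (286,211) and yellow (209,226), which a finger partly hides. Next is the pan.

apply_moves:
  increments:
    - [[-0.4,-4.1,0.2,0,0,0,4.5],[-0.4,-4.1,0.2,0,0,0,4.5],[-0.4,-4.1,0.2,0,0,0,4.5],[-0.4,-4.1,0.2,0,0,0,4.5],[-0.4,-4.1,0.2,0,0,0,4.5],[-0.4,-4.1,0,0,0,0,4.5],[-0.4,-4.1,0,0,0,0,4.5],[-0.4,-4.1,0,0,0,0,4.5],[-0.4,-4.1,0,0,0,0,4.5],[-0.4,-4.1,0,0,0,0,4.5]]

```text
clock: 4.33
ee_pos: [0.504, -0.1978, 0.2617]
eef_rot: [0.0, 0.144, 0.99, 0.0]
force: [0.1, 0.2, -0.7]
width: 0.527
gripper_force: 0.0
```

apply_moves:
  increments:
    - [[0,0,0,0,0,0,4.5],[0,0,0,0,0,0,4.5],[0,0,0,0,0,0,4.5],[0,0,0,0,0,0,4.5]]

```text
clock: 4.67
ee_pos: [0.5045, -0.1956, 0.2612]
eef_rot: [-0.0, 0.144, 0.99, 0.0]
force: [0.5, 0.2, -0.3]
width: 0.525
gripper_force: 0.0
```

```bash
python3 - <<'E'
from h import *
p=cam("wrist","wrist2");print(p["position"])
o=get_obs();print(o["clock"],o["ee_pos"],o["eef_rot"],o["q"])
for k in COL:
    for c,a in blobs(p,COL[k][0]): 
        if a>15: print(k,np.round(c),a,np.round(at(p,c,.086+H["weight_"+k]),4),np.round(at(p,c,.013),4))
E
```

```text
[ 0.4402784  -0.17708972  0.40279696]
4.7167 [ 0.50453301 -0.19553362  0.26127729] [-2.70972682e-05  1.44001897e-01  9.89577382e-01  2.39691890e-04] [-4.16052486e-01 -7.90491030e-03  1.85316777e+00  4.64650530e-04
  1.29651061e+00 -1.69796613e+00]
500 [508. 163.] 220 [0.549  0.0779 0.153 ] [0.6099 0.2208 0.013 ]
500 [179. 187.] 428 [ 0.4785 -0.2633  0.153 ] [ 0.4999 -0.3115  0.013 ]
200 [507. 102.] 207 [0.4854 0.1068 0.136 ] [0.5063 0.2377 0.013 ]
200 [311. 142.] 213 [ 0.4752 -0.14    0.136 ] [ 0.4913 -0.1229  0.013 ]
100 [459.  99.] 306 [0.4716 0.0362 0.126 ] [0.4844 0.1233 0.013 ]
50 [255.  84.] 2915 [ 0.4096 -0.1727  0.118 ] [ 0.3983 -0.1711  0.013 ]
50 [468. 175.] 239 [0.5609 0.0416 0.118 ] [0.6054 0.1222 0.013 ]
```

View pics/wrist2.png

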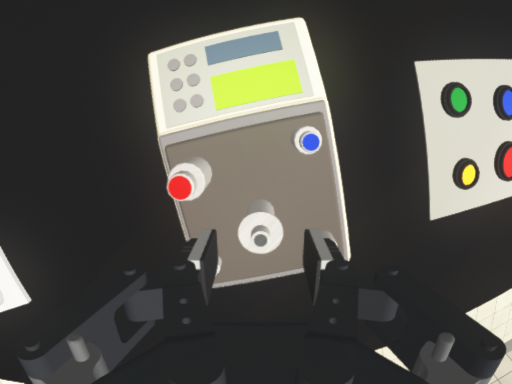

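The wrist view agrees with the other cameras within about 1 mm on red (179,187) and blue (311,142). I'll take the 500 g weight first.

apply_moves:
  increments:
    - [[-1.3,-3.4,0,0,0,0,4.5],[-1.3,-3.4,0,0,0,0,4.5],[0,0,-3,0,0,0,4.5],[0,0,-3,0,0,0,4.5],[0,0,-3,0,0,0,4.5],[0,0,0,0,0,0,4.5],[0,0,0,0,0,0,4.5],[0,0,0,0,0,0,4.5],[0,0,0,0,0,0,4.5]]

```text
clock: 5.47
ee_pos: [0.4801, -0.2658, 0.174]
eef_rot: [0.002, 0.145, 0.989, -0.001]
force: [0.2, 0.0, -0.6]
width: 0.527
gripper_force: 0.0
```

```bash
python3 - <<'E'
from h import *
o=get_obs();print(o["clock"],o["ee_pos"],o["eef_rot"])
p=cam("wrist")
for k in ["500"]:
    for c,a in blobs(p,COL[k][0]): 
        if a>15: print(k,np.round(c),a,np.round(at(p,c,.086+H["weight_"+k]),4))
E
```

```text
5.4667 [ 0.48009171 -0.26577286  0.17398781] [ 1.98575314e-03  1.44715553e-01  9.89470951e-01 -8.37850438e-04]
500 [264. 228.] 980 [ 0.4782 -0.2634  0.153 ]
```

apply_moves:
  increments:
    - [[-0.2,0.2,-1,0,0,0,4.5],[0,0,-1,0,0,0,4.5],[0,0,-1,0,0,0,4.5],[0,0,-0.6,0,0,0,4.5],[0,0,0,0,0,0,4.5],[0,0,0,0,0,0,4.5],[0,0,0,0,0,0,4.5]]

```text
clock: 6.1
ee_pos: [0.4762, -0.2637, 0.1352]
eef_rot: [-0.0, 0.145, 0.989, 0.0]
force: [-0.4, -0.2, 0.3]
width: 0.528
gripper_force: 0.0
```

apply_moves:
  increments:
    - [[0.2,0,0,0,0,0,3.6],[0,0,0,0,0,0,3.2],[0,0,0,0,0,0,2.9],[0,0,0,0,0,0,2.7],[0,0,0,0,0,0,2.5],[0,0,0,0,0,0,2.2],[0,0,0,0,0,0,1.8],[0,0,0,0,0,0,1.8],[0,0,0,0,0,0,1.8]]
  force: 50

```text
clock: 6.85
ee_pos: [0.4786, -0.2633, 0.1358]
eef_rot: [0.0, 0.145, 0.989, 0.0]
force: [0.0, 3.4, 3.4]
width: 0.266
gripper_force: 48.8
```

apply_moves:
  increments:
    - [[0,0,0.5,0,0,0,1.8],[0,0,0.5,0,0,0,1.8],[0,0,1,0,0,0,1.8],[0,0,1,0,0,0,1.8],[0,0,0,0,0,0,1.8],[0,0,0,0,0,0,1.8]]

```text
clock: 7.35
ee_pos: [0.4789, -0.2642, 0.1666]
eef_rot: [0.001, 0.145, 0.989, -0.001]
force: [0.6, -0.6, -4.4]
width: 0.27
gripper_force: 49.3
```

```bash
python3 - <<'E'
from h import *
o=get_obs();print(o["ee_pos"],o["width"],o["force"])
p=cam("side");cv2.imwrite("pics/s3.png",cv2.resize(p["img"][150:310,190:390],None,fx=4,fy=3.75)[:,:,::-1])
E
```

```text
[ 0.47892951 -0.26419222  0.16656361] 0.2699095094078702 [ 0.56051376 -0.56109809 -4.44287364]
```

View pics/s3.png

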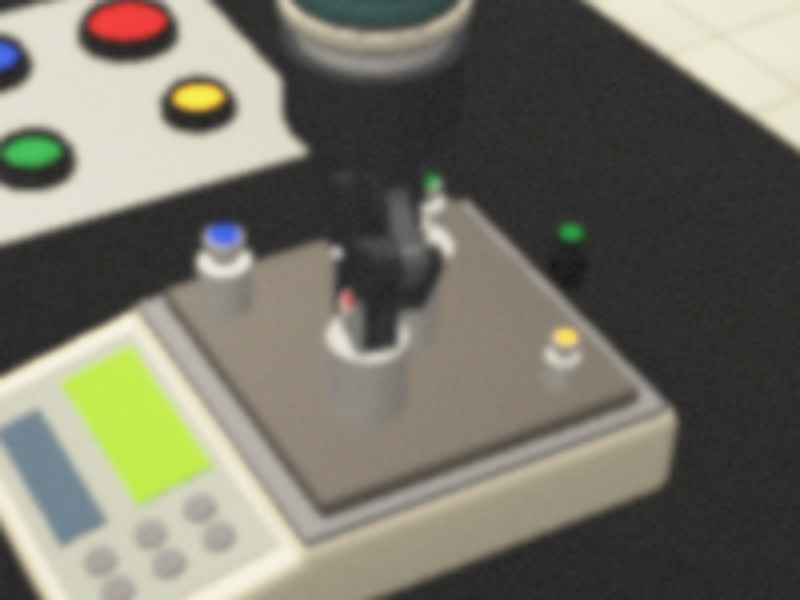

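The weight is held upright by its knob: it hangs clear of the pan at about (365,390) in the crop, and the measured load is about 4.9 N. Now lift it and carry it to the mat.

apply_moves:
  increments:
    - [[0,0,2,0,0,0,1.8],[0,0,2.5,0,0,0,1.8],[0,0,2.5,0,0,0,1.8],[0,0.5,1.4,0,0,0,1.8],[0.7,1.8,0,0,0,0,1.8],[1.2,3.1,0,0,0,0,1.8],[1.5,3.8,0,0,0,0,1.8],[1.5,3.8,0,0,0,0,1.8],[1.5,3.8,0,0,0,0,1.8],[1.5,3.8,0,0,0,0,1.8]]

```text
clock: 8.23
ee_pos: [0.557, -0.0558, 0.2487]
eef_rot: [-0.0, 0.146, 0.989, -0.0]
force: [1.3, 0.0, -5.2]
width: 0.268
gripper_force: 50.0
```

apply_moves:
  increments:
    - [[1.5,3.8,0,0,0,0,1.8],[1.5,3.8,0,0,0,0,1.8],[1.5,3.8,0,0,0,0,1.8],[1.5,3.8,0,0,0,0,1.8],[1.5,3.8,0,0,0,0,1.8],[1.2,3.0,0,0,0,0,1.8],[0.8,2.0,0,0,0,0,1.8],[0,0,0,0,0,0,1.8],[0,0,0,0,0,0,1.8],[0,0,0,0,0,0,1.8]]

```text
clock: 9.07
ee_pos: [0.6515, 0.1819, 0.2481]
eef_rot: [-0.001, 0.145, 0.989, -0.001]
force: [-0.0, -0.4, -5.3]
width: 0.27
gripper_force: 50.2
```

```bash
python3 - <<'E'
from h import *
p=cam("wrist","wrist4");print(p["position"])
o=get_obs();print(o["clock"],o["ee_pos"],o["eef_rot"],o["width"])
for k in COL:
    for c,a in blobs(p,COL[k][0]): 
        if a>30: print(k,np.round(c),a,np.round(at(p,c,.013),4))
for d in place_of(p,"case_500")[:4]: print(d["score"],d["uv"],at(p,d["uv"],.003))
E
```

```text
[0.58767868 0.20087012 0.38976224]
9.1167 [0.65157891 0.18146661 0.24846755] [-7.09372503e-04  1.45628456e-01  9.89338903e-01 -6.19415335e-04] 0.2709558537801932
500 [287. 127.] 1499 [0.6097 0.229  0.013 ]
500 [446. 232.] 1173 [0.8289 0.4345 0.013 ]
500 [260. 261.] 1454 [0.7791 0.142  0.013 ]
200 [272.  47.] 917 [0.5068 0.2397 0.013 ]
200 [505. 115.] 113 [0.6706 0.5884 0.013 ]
100 [178.  60.] 601 [0.4837 0.1215 0.013 ]
100 [ 71. 265.] 42 [ 0.7111 -0.1711  0.013 ]
50 [ 4. 84.] 230 [ 0.3791 -0.1833  0.013 ]
50 [204. 147.] 576 [0.6045 0.1202 0.013 ]
0.72 [286.6, 128.4] [0.61234603 0.22821968 0.003     ]
0.7 [275.5, 51.8] [0.51151157 0.24326887 0.003     ]
0.66 [204.1, 145.0] [0.60160781 0.11863166 0.003     ]
0.56 [181.6, 61.3] [0.48478684 0.1232385  0.003     ]
```

View pics/wrist4.png

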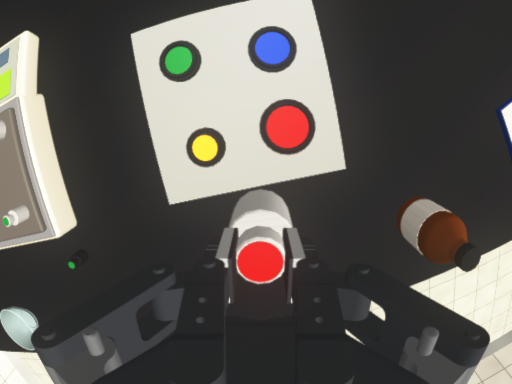

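All four cases are in view: red (287,127), blue (272,47), green (178,60) and yellow (204,147). The 500 g weight hangs straight in the gripper.

apply_moves:
  increments:
    - [[-2.1,2.35,0,0,0,0,1.8],[-2.1,2.35,0,0,0,0,1.8],[0,0,-3,0,0,0,1.8],[0,0,-3,0,0,0,1.8],[0,0,-3,0,0,0,1.8],[0,0,-3,0,0,0,1.8],[0,0,-2,0,0,0,1.8],[0,0,0,0,0,0,1.8],[0,0,0,0,0,0,1.8],[0,0,0,0,0,0,1.8]]

```text
clock: 10.0
ee_pos: [0.6115, 0.2291, 0.1112]
eef_rot: [0.001, 0.146, 0.989, 0.001]
force: [-0.5, -0.4, -4.2]
width: 0.268
gripper_force: 50.2
```

```bash
python3 - <<'E'
from h import *
p=cam("wrist");o=get_obs();print(o["clock"],o["ee_pos"],o["width"])
zt=o["ee_pos"][2]-.0498+.067
for c,a in blobs(p,0):
    if a>100: print(np.round(c),a,"as dot",np.round(at(p,c,zt),4),"as felt",np.round(at(p,c,.013),4))
E
```

```text
10.05 [0.61223546 0.22949072 0.11213313] 0.26800449804056964
[260. 182.] 1619 as dot [0.5742 0.2397 0.1293] as felt [0.5999 0.2321 0.013 ]
[260. 261.] 1434 as dot [0.6101 0.2288 0.1293] as felt [0.6696 0.2108 0.013 ]
[489. 337.] 889 as dot [0.7345 0.3699 0.1293] as felt [0.9114 0.485  0.013 ]
```

apply_moves:
  increments:
    - [[0,0,-1.5,0,0,0,1.8],[0,0,-1.5,0,0,0,1.8],[0,0,-1.0,0,0,0,1.8],[0,0,-0.5,0,0,0,1.8],[0,0,0,0,0,0,1.8],[0,0,0,0,0,0,1.8],[0,0,0,0,0,0,1.8]]

```text
clock: 10.63
ee_pos: [0.6112, 0.2298, 0.0656]
eef_rot: [0.001, 0.145, 0.989, 0.0]
force: [0.1, 0.0, -4.6]
width: 0.269
gripper_force: 50.4
```

apply_moves:
  increments:
    - [[0,0,0,0,0,0,1.8],[0,0,0,0,0,0,1.8]]

```text
clock: 10.8
ee_pos: [0.6109, 0.2297, 0.0653]
eef_rot: [0.001, 0.145, 0.989, 0.0]
force: [0.5, 0.7, -4.7]
width: 0.268
gripper_force: 50.4
```

apply_moves:
  increments:
    - [[-0.1,0,-0.1,0,0,0,1.8],[0,0,-0.1,0,0,0,1.8],[0,0,0,0,0,0,1.8],[0,0,0,0,0,0,1.8]]

```text
clock: 11.13
ee_pos: [0.6096, 0.2297, 0.0632]
eef_rot: [0.0, 0.145, 0.989, 0.0]
force: [-1.9, 0.2, 0.6]
width: 0.271
gripper_force: 50.9
```

Contact: the case now carries the weight's load. Release.

apply_moves:
  increments:
    - [[0,0,0,0,0,0,2.6],[0,0,0,0,0,0,2.9],[0,0,0,0,0,0,3.5],[0,0,0,0,0,0,4.5],[0,0,0,0,0,0,4.5],[0,0,1,0,0,0,4.5],[0,0,2,0,0,0,4.5],[0,0,4,0,0,0,4.5],[0,0,4,0,0,0,4.5],[0,0,4,0,0,0,4.5]]

```text
clock: 11.97
ee_pos: [0.6087, 0.2293, 0.2141]
eef_rot: [-0.0, 0.145, 0.989, -0.0]
force: [0.8, 1.0, -0.1]
width: 0.523
gripper_force: 0.0
```

apply_moves:
  increments:
    - [[-0.8,-4,3,0,0,0,4.5],[-1.4,-3.9,0,0,0,0,4.5],[-1.4,-3.9,0,0,0,0,4.5],[-1.4,-3.9,0,0,0,0,4.5],[-1.4,-3.9,0,0,0,0,4.5],[-1.4,-3.9,0,0,0,0,4.5],[-1.4,-3.9,0,0,0,0,4.5],[-1.4,-3.9,0,0,0,0,4.5],[-1.4,-3.9,0,0,0,0,4.5],[-1.4,-1.7,0,0,0,0,4.5]]

```text
clock: 12.8
ee_pos: [0.4757, -0.1363, 0.2382]
eef_rot: [0.001, 0.146, 0.989, -0.001]
force: [0.3, -0.4, 0.5]
width: 0.525
gripper_force: 0.0
```

apply_moves:
  increments:
    - [[0,0,-3,0,0,0,4.5],[0,0,-3,0,0,0,4.5],[0,0,0,0,0,0,4.5],[0,0,0,0,0,0,4.5],[0,0,0,0,0,0,4.5],[0,0,0,0,0,0,4.5]]

```text
clock: 13.3
ee_pos: [0.4782, -0.1326, 0.1793]
eef_rot: [0.002, 0.145, 0.989, -0.0]
force: [-0.6, -0.4, 0.9]
width: 0.524
gripper_force: 0.0
```

```bash
cat >> h.py <<'E'
def chk(k,off,zs=(.086,.013)):
    p=cam("wrist");o=get_obs();print(round(o["clock"],2),"tcp",np.round(o["ee_pos"],4),"w",round(o["width"],3),"F",np.round(o["force"],1))
    h=H["weight_"+k]
    for c,a in blobs(p,COL[k][0]):
        if a>40: print(np.round(c),a,"pan",np.round(at(p,c,.086+h)[:2],4),"held",np.round(at(p,c,o["ee_pos"][2]-off+h)[:2],4),"felt",np.round(at(p,c,.013)[:2],4),"cased",np.round(at(p,c,.013+h)[:2],4))
    return p
E
python3 -c "
from h import *
chk('200',0);p=cam('wrist')
for c,a in blobs(p,0):print(c,a,at(p,c,.08))"
```

```text
13.35 tcp [ 0.4783 -0.1326  0.1793] w 0.532 F [-0.5  0.8  0. ]
[249. 217.] 395 pan [ 0.4752 -0.1397] held [ 0.4441 -0.1266] felt [ 0.5162 -0.157 ] cased [ 0.4995 -0.15  ]
```

apply_moves:
  increments:
    - [[-0.3,-0.7,-1,0,0,0,4.0],[0,0,-1.5,0,0,0,4.0],[0,0,-1.5,0,0,0,4.0],[0,0,-1,0,0,0,4.0],[0,0,-0.5,0,0,0,4.0],[0,0,0,0,0,0,4.0],[0,0,0,0,0,0,4.0],[0,0,0,0,0,0,4.0],[0,0,0,0,0,0,4.0]]

```text
clock: 14.15
ee_pos: [0.4744, -0.1397, 0.1229]
eef_rot: [0.001, 0.145, 0.989, -0.0]
force: [0.2, 0.6, -0.2]
width: 0.47
gripper_force: 0.0
```

apply_moves:
  increments:
    - [[0.1,0,0,0,0,0,3.0],[0,0,0,0,0,0,2.6],[0,0,0,0,0,0,2.3],[0,0,0,0,0,0,2.1],[0,0,0,0,0,0,1.9],[0,0,0,0,0,0,1.6],[0,0,0,0,0,0,1.2],[0,0,0,0,0,0,1.2],[0,0,0,0,0,0,1.2]]
  force: 40

```text
clock: 14.9
ee_pos: [0.4749, -0.1393, 0.1223]
eef_rot: [0.0, 0.145, 0.989, 0.0]
force: [0.1, 2.2, 2.4]
width: 0.199
gripper_force: 39.0
```

apply_moves:
  increments:
    - [[0,0,0.5,0,0,0,1.2],[0,0,1.5,0,0,0,1.2],[0,0,2.5,0,0,0,1.2],[0,0,3.5,0,0,0,1.2],[0,1.5,1.5,0,0,0,1.2],[0.2,3,0,0,0,0,1.2],[0.3,4,0,0,0,0,1.2],[0.4,4,0,0,0,0,1.2],[0.4,4,0,0,0,0,1.2],[0.4,4,0,0,0,0,1.2]]

```text
clock: 15.73
ee_pos: [0.4909, 0.0668, 0.2166]
eef_rot: [-0.0, 0.146, 0.989, -0.0]
force: [0.9, 0.0, -2.6]
width: 0.198
gripper_force: 39.3
```

apply_moves:
  increments:
    - [[0.4,4,0,0,0,0,1.2],[0.4,4,0,0,0,0,1.2],[0.4,4,0,0,0,0,1.2],[0.3,3.1,0,0,0,0,1.2],[0,2,-2,0,0,0,1.2],[0,0,-4,0,0,0,1.2],[0,0,-3,0,0,0,1.2],[0,0,-3,0,0,0,1.2],[0,0,0,0,0,0,1.2],[0,0,0,0,0,0,1.2]]

```text
clock: 16.57
ee_pos: [0.5042, 0.2354, 0.0946]
eef_rot: [-0.003, 0.145, 0.989, -0.002]
force: [0.0, 0.3, -1.2]
width: 0.198
gripper_force: 39.4
```

```bash
python3 -c "
from h import *
p=chk('200',.0363)"
```

```text
16.62 tcp [0.5064 0.2362 0.097 ] w 0.198 F [ 0.6 -0.2 -1.6]
[271. 198.] 1488 pan [0.4686 0.2497] held [0.4756 0.2485] felt [0.5026 0.2438] cased [0.4888 0.2462]
[260. 259.] 708 pan [0.4907 0.239 ] held [0.5032 0.2351] felt [0.5516 0.2199] cased [0.5269 0.2277]
```

apply_moves:
  increments:
    - [[0.3,0.4,0,0,0,0,1.2],[0,0,0,0,0,0,1.2],[0,0,-1.5,0,0,0,1.2],[0,0,-1.5,0,0,0,1.2],[0,0,-1,0,0,0,1.2],[0,0,-0.3,0,0,0,1.2],[0,0,0,0,0,0,1.2],[0,0,0,0,0,0,1.2],[0,0,0,0,0,0,1.2],[0,0,0,0,0,0,1.2]]

```text
clock: 17.45
ee_pos: [0.5104, 0.2409, 0.055]
eef_rot: [0.001, 0.145, 0.989, 0.001]
force: [-0.4, -0.5, -2.5]
width: 0.195
gripper_force: 39.5
```

```bash
python3 -c "
from h import *
p=chk('200',.0363)"
```

```text
17.5 tcp [0.5103 0.2408 0.0549] w 0.198 F [ 0.4 -1.1 -0.8]
[256. 204.] 1577 pan [0.4636 0.2535] held [0.4831 0.2467] felt [0.4992 0.2411] cased [0.4847 0.2461]
[260. 259.] 710 pan [0.4766 0.2504] held [0.5106 0.2401] felt [0.5387 0.2317] cased [0.5134 0.2393]
```

apply_moves:
  increments:
    - [[-0.35,-0.05,0,0,0,0,1.2],[0,0,-0.3,0,0,0,1.2],[0,0,-0.1,0,0,0,1.2],[0,0,-0.1,0,0,0,1.2],[0,0,0,0,0,0,1.2],[0,0,0,0,0,0,1.2],[0,0,0,0,0,0,1.2]]

```text
clock: 18.08
ee_pos: [0.5061, 0.2401, 0.0493]
eef_rot: [-0.0, 0.145, 0.989, -0.0]
force: [-2.1, -1.2, 2.9]
width: 0.197
gripper_force: 39.9
```

apply_moves:
  increments:
    - [[0,0,0,0,0,0,2.0],[0,0,0,0,0,0,2.3],[0,0,0,0,0,0,3],[0,0,0,0,0,0,4],[0,0,0,0,0,0,4],[0,0,1,0,0,0,4],[0,0,2,0,0,0,4],[0,0,4,0,0,0,4],[0,0,4,0,0,0,4],[0,0,4,0,0,0,4]]

```text
clock: 18.92
ee_pos: [0.5055, 0.2398, 0.2008]
eef_rot: [-0.0, 0.145, 0.989, -0.0]
force: [0.7, -0.5, 0.7]
width: 0.473
gripper_force: 0.0
```

apply_moves:
  increments:
    - [[0.9,-3.8,0,0,0,0,4],[0.9,-3.8,0,0,0,0,4],[0.9,-3.8,0,0,0,0,4],[0.9,-3.8,0,0,0,0,4],[0.9,-3.8,0,0,0,0,4],[0.9,-3.8,0,0,0,0,4],[0.9,-3.8,0,0,0,0,4],[0.9,-3.8,0,0,0,0,4],[0.9,-3.8,0,0,0,0,4],[0.9,-3.8,0,0,0,0,4]]

```text
clock: 19.75
ee_pos: [0.5963, -0.142, 0.2]
eef_rot: [0.001, 0.145, 0.989, -0.0]
force: [0.1, 0.7, 0.4]
width: 0.469
gripper_force: 0.0
```

apply_moves:
  increments:
    - [[0,0,-2,0,0,0,4],[0,0,0,0,0,0,4],[0,0,0,0,0,0,4],[0,0,0,0,0,0,4],[0,0,0,0,0,0,4]]

```text
clock: 20.17
ee_pos: [0.5963, -0.1388, 0.18]
eef_rot: [0.0, 0.145, 0.989, 0.0]
force: [0.2, -0.1, -0.5]
width: 0.47
gripper_force: 0.0
```

```bash
python3 -c "
from h import *
p=chk('100',0);print(p['position'])
p=cam('side','s5')"
```

```text
20.22 tcp [ 0.5965 -0.1388  0.1801] w 0.467 F [-0.4 -0.7  0.1]
[446.  32.] 477 pan [0.5016 0.0342] held [ 0.5163 -0.0401] felt [0.484  0.1233] cased [0.4902 0.0918]
[252. 215.] 187 pan [ 0.5958 -0.1454] held [ 0.5651 -0.1332] felt [ 0.6327 -0.16  ] cased [ 0.6196 -0.1549]
[283. 277.] 100 pan [ 0.6504 -0.1372] held [ 0.5934 -0.129 ] felt [ 0.7188 -0.147 ] cased [ 0.6945 -0.1435]
[ 0.53204463 -0.12013298  0.32146816]
```

View pics/s5.png

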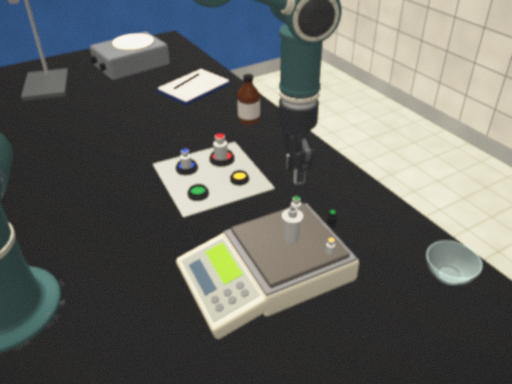

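The red and blue weights stand in their cases at (220,148) and (185,160). The 100 g weight is still on the pan, with its dot at (296,199).

apply_moves:
  increments:
    - [[-0.05,-0.65,-1,0,0,0,3.5],[0,0,-1.5,0,0,0,3.5],[0,0,-1.5,0,0,0,3.5],[0,0,-1.5,0,0,0,3.5],[0,0,-0.9,0,0,0,3.5],[0,0,0,0,0,0,3.5],[0,0,0,0,0,0,3.5],[0,0,0,0,0,0,3.5],[0,0,0,0,0,0,3.5]]

```text
clock: 21.02
ee_pos: [0.5965, -0.1467, 0.1162]
eef_rot: [0.001, 0.145, 0.989, -0.0]
force: [-0.3, -0.3, -0.2]
width: 0.416
gripper_force: 0.0
```

apply_moves:
  increments:
    - [[0,0.1,0,0,0,0,2.6],[0,0,0,0,0,0,2.2],[0,0,0,0,0,0,1.9],[0,0,0,0,0,0,1.7],[0,0,0,0,0,0,1.5],[0,0,0,0,0,0,1.2],[0,0,0,0,0,0,0.8],[0,0,0,0,0,0,0.8],[0,0,0,0,0,0,0.8]]
  force: 30

```text
clock: 21.77
ee_pos: [0.5959, -0.1454, 0.1153]
eef_rot: [0.0, 0.145, 0.989, 0.0]
force: [0.1, 1.5, 2.5]
width: 0.151
gripper_force: 29.3
```

apply_moves:
  increments:
    - [[0,0,0.5,0,0,0,0.8],[0,0,1.5,0,0,0,0.8],[0,0,2.5,0,0,0,0.8],[0,0,3.5,0,0,0,0.8],[-0.5,1.5,1,0,0,0,0.8],[-1,3,0,0,0,0,0.8],[-1.4,3.8,0,0,0,0,0.8],[-1.6,3.8,0,0,0,0,0.8],[-1.6,3.8,0,0,0,0,0.8],[-1.6,3.8,0,0,0,0,0.8]]

```text
clock: 22.6
ee_pos: [0.5167, 0.0532, 0.2043]
eef_rot: [-0.0, 0.146, 0.989, -0.0]
force: [1.8, 1.1, -1.2]
width: 0.148
gripper_force: 29.3
```

apply_moves:
  increments:
    - [[-1.5,3,0,0,0,0,0.8],[-1.2,2.5,0,0,0,0,0.8],[-0.6,1.5,-1,0,0,0,0.8],[0,0,-3,0,0,0,0.8],[0,0,-4,0,0,0,0.8],[0,0,-2,0,0,0,0.8],[0,0,-1,0,0,0,0.8],[0,0,0,0,0,0,0.8],[0,0,0,0,0,0,0.8],[0,0,0,0,0,0,0.8]]

```text
clock: 23.43
ee_pos: [0.4871, 0.1218, 0.0967]
eef_rot: [0.001, 0.145, 0.989, 0.001]
force: [0.7, -0.4, -0.5]
width: 0.155
gripper_force: 29.3
```

```bash
python3 -c "
from h import *
p=chk('100',.0293)"
```

```text
23.48 tcp [0.4874 0.1219 0.097 ] w 0.15 F [-0.2 -0.  -0.4]
[260. 196.] 1509 pan [0.4525 0.1315] held [0.4574 0.1301] felt [0.4827 0.1225] cased [0.472  0.1257]
[260. 256.] 371 pan [0.4778 0.1239] held [0.4868 0.1212] felt [0.5334 0.1071] cased [0.5137 0.1131]
```

apply_moves:
  increments:
    - [[-0.25,0.05,-1,0,0,0,0.8],[0,0,-1.5,0,0,0,0.8],[0,0,-1.5,0,0,0,0.8],[0,0,-0.8,0,0,0,0.8],[0,0,-0.3,0,0,0,0.8],[0,0,0,0,0,0,0.8],[0,0,0,0,0,0,0.8],[0,0,0,0,0,0,0.8]]

```text
clock: 24.15
ee_pos: [0.484, 0.1222, 0.0448]
eef_rot: [0.001, 0.145, 0.989, 0.0]
force: [0.8, 0.5, -1.7]
width: 0.153
gripper_force: 29.3
```

```bash
python3 -c "
from h import *
p=chk('100',.0293)"
```

```text
24.2 tcp [0.484  0.1222 0.0449] w 0.155 F [-0.8  0.1 -0.5]
[262. 213.] 934 pan [0.4395 0.1353] held [0.4627 0.1287] felt [0.4767 0.1247] cased [0.4636 0.1285]
[260. 256.] 371 pan [0.4492 0.132 ] held [0.4838 0.1215] felt [0.5047 0.1152] cased [0.4851 0.1211]
```

apply_moves:
  increments:
    - [[0,0.05,-0.1,0,0,0,0.8],[0,0,-0.1,0,0,0,0.8],[0,0,0,0,0,0,0.8],[0,0,0,0,0,0,0.8],[0,0,0,0,0,0,0.8]]

```text
clock: 24.62
ee_pos: [0.4835, 0.1227, 0.0423]
eef_rot: [0.0, 0.145, 0.989, 0.0]
force: [0.1, 0.3, 1.0]
width: 0.154
gripper_force: 29.4
```

apply_moves:
  increments:
    - [[0,0,0,0,0,0,1.6],[0,0,0,0,0,0,1.9],[0,0,0,0,0,0,2.5],[0,0,0,0,0,0,3.5],[0,0,0,0,0,0,3.5],[0,0,1,0,0,0,3.5],[0,0,2,0,0,0,3.5],[0,0,4,0,0,0,3.5],[0,0,4,0,0,0,3.5],[0,0,4,0,0,0,3.5]]

```text
clock: 25.45
ee_pos: [0.4823, 0.1224, 0.1939]
eef_rot: [-0.0, 0.145, 0.989, -0.0]
force: [0.1, 1.6, 0.8]
width: 0.409
gripper_force: 0.0
```

apply_moves:
  increments:
    - [[1,-3.8,1.5,0,0,0,3.5],[1,-3.9,0,0,0,0,3.5],[1,-3.9,0,0,0,0,3.5],[1,-3.9,0,0,0,0,3.5],[1,-3.9,0,0,0,0,3.5],[1,-3.9,0,0,0,0,3.5],[1,-3.9,0,0,0,0,3.5],[1,-3.9,0,0,0,0,3.5],[1,-3.9,0,0,0,0,3.5],[1,-3.9,0,0,0,0,3.5]]

```text
clock: 26.28
ee_pos: [0.5831, -0.2682, 0.2077]
eef_rot: [0.0, 0.146, 0.989, -0.0]
force: [-0.0, 0.4, -0.4]
width: 0.408
gripper_force: 0.0
```

apply_moves:
  increments:
    - [[0.2,-1,0,0,0,0,3.5],[0,0,-2,0,0,0,3.5],[0,0,-1.5,0,0,0,3.5],[0,0,0,0,0,0,3.5],[0,0,0,0,0,0,3.5],[0,0,0,0,0,0,3.5],[0,0,0,0,0,0,3.5]]

```text
clock: 26.87
ee_pos: [0.5858, -0.276, 0.1736]
eef_rot: [0.001, 0.145, 0.989, -0.0]
force: [-0.1, 0.4, 0.6]
width: 0.409
gripper_force: 0.0
```

```bash
python3 -c "
from h import *
p=chk('50',0)"
```

```text
26.92 tcp [ 0.5859 -0.276   0.1736] w 0.411 F [0.6 0.  0.5]
[258. 214.] 105 pan [ 0.586  -0.2786] held [ 0.5573 -0.269 ] felt [ 0.6205 -0.2901] cased [ 0.61   -0.2866]
```

apply_moves:
  increments:
    - [[0,-0.25,-1,0,0,0,3.2],[0,0,-1.5,0,0,0,3.2],[0,0,-1.5,0,0,0,3.2],[0,0,-1.5,0,0,0,3.2],[0,0,-0.9,0,0,0,3.2],[0,0,0,0,0,0,3.2],[0,0,0,0,0,0,3.2],[0,0,0,0,0,0,3.2],[0,0,0,0,0,0,3.2]]

```text
clock: 27.67
ee_pos: [0.5859, -0.2791, 0.1092]
eef_rot: [0.001, 0.145, 0.989, -0.0]
force: [0.4, 0.1, -0.2]
width: 0.375
gripper_force: 0.0
```

apply_moves:
  increments:
    - [[0,0,0,0,0,0,2.3],[0,0,0,0,0,0,1.9],[0,0,0,0,0,0,1.6],[0,0,0,0,0,0,1.4],[0,0,0,0,0,0,1.2],[0,0,0,0,0,0,0.9],[0,0,0,0,0,0,0.5],[0,0,0,0,0,0,0.5],[0,0,0,0,0,0,0.5]]
  force: 25

```text
clock: 28.42
ee_pos: [0.5852, -0.2785, 0.1081]
eef_rot: [0.0, 0.145, 0.989, 0.0]
force: [-0.2, 0.9, 2.6]
width: 0.115
gripper_force: 24.4
```

apply_moves:
  increments:
    - [[0,0,0.5,0,0,0,0.5],[0,0,1.5,0,0,0,0.5],[0,0,2.5,0,0,0,0.5],[0,0,3.5,0,0,0,0.5],[0,1.5,2.5,0,0,0,0.5],[0.2,3,0,0,0,0,0.5],[0.2,3.8,0,0,0,0,0.5],[0.2,3.8,0,0,0,0,0.5],[0.2,3.8,0,0,0,0,0.5],[0.2,3.8,0,0,0,0,0.5]]

```text
clock: 29.25
ee_pos: [0.5945, -0.0803, 0.2129]
eef_rot: [-0.0, 0.146, 0.989, -0.0]
force: [0.7, -0.2, -0.5]
width: 0.12
gripper_force: 24.4
```

apply_moves:
  increments:
    - [[0.2,3.8,0,0,0,0,0.5],[0.2,3.8,0,0,0,0,0.5],[0.2,3.8,0,0,0,0,0.5],[0.2,3.8,0,0,0,0,0.5],[0.1,3,0,0,0,0,0.5],[0,2,0,0,0,0,0.5],[0,0,-3,0,0,0,0.5],[0,0,-4,0,0,0,0.5],[0,0,-4,0,0,0,0.5],[0,0,-2,0,0,0,0.5]]

```text
clock: 30.08
ee_pos: [0.6005, 0.1201, 0.0778]
eef_rot: [-0.003, 0.145, 0.989, -0.001]
force: [-1.6, 0.3, -2.1]
width: 0.115
gripper_force: 24.4
```

apply_moves:
  increments:
    - [[0,0,0,0,0,0,0.5],[0,0,0,0,0,0,0.5],[0,0,0,0,0,0,0.5],[0,0,0,0,0,0,0.5]]

```text
clock: 30.42
ee_pos: [0.6064, 0.1206, 0.0858]
eef_rot: [0.002, 0.145, 0.989, 0.001]
force: [-0.3, -0.4, -0.2]
width: 0.119
gripper_force: 24.4
```

```bash
python3 -c "
from h import *
p=chk('50',.0221)"
```

```text
30.47 tcp [0.6063 0.1206 0.0859] w 0.116 F [ 0.4  0.2 -0.2]
[260. 202.] 1493 pan [0.5734 0.1299] held [0.5799 0.128 ] felt [0.6041 0.1208] cased [0.5948 0.1236]
[260. 257.] 225 pan [0.5957 0.123 ] held [0.6068 0.1196] felt [0.6479 0.1073] cased [0.632 0.112]
```

apply_moves:
  increments:
    - [[-0.25,0.1,-1,0,0,0,0.5],[0,0,-1.5,0,0,0,0.5],[0,0,-1.2,0,0,0,0.5],[0,0,-0.8,0,0,0,0.5],[0,0,-0.2,0,0,0,0.5],[0,0,0,0,0,0,0.5],[0,0,0,0,0,0,0.5],[0,0,0,0,0,0,0.5]]

```text
clock: 31.13
ee_pos: [0.6016, 0.1214, 0.0359]
eef_rot: [0.0, 0.145, 0.989, 0.0]
force: [0.2, -0.3, -0.5]
width: 0.122
gripper_force: 24.4
```

```bash
python3 -c "
from h import *
p=chk('50',.0221)"
```

```text
31.18 tcp [0.6016 0.1214 0.0359] w 0.117 F [ 0.2  0.1 -0.7]
[263. 221.] 598 pan [0.5588 0.1344] held [0.5847 0.1274] felt [0.5964 0.1242] cased [0.585  0.1273]
[260. 257.] 227 pan [0.5666 0.1313] held [0.602  0.1205] felt [0.6182 0.1156] cased [0.6024 0.1204]
```

apply_moves:
  increments:
    - [[0.2,0,0,0,0,0,0.5],[0,0,-0.1,0,0,0,0.5],[0,0,0,0,0,0,0.5],[0,0,0,0,0,0,0.5]]

```text
clock: 31.52
ee_pos: [0.6039, 0.1215, 0.0351]
eef_rot: [0.0, 0.145, 0.989, 0.0]
force: [-0.2, 0.3, 0.7]
width: 0.115
gripper_force: 24.5
```

Seated. Release, then rise and back off to check all four.

apply_moves:
  increments:
    - [[0,0,0,0,0,0,1.3],[0,0,0,0,0,0,1.6],[0,0,0,0,0,0,2.2],[0,0,0,0,0,0,3],[0,0,0,0,0,0,3],[0,0,1,0,0,0,3],[0,0,2,0,0,0,3],[0,0,4,0,0,0,3],[0,0,4,0,0,0,3],[0,0,4,0,0,0,3]]

```text
clock: 32.35
ee_pos: [0.6028, 0.1213, 0.1866]
eef_rot: [-0.0, 0.145, 0.989, -0.0]
force: [2.0, -0.2, 0.3]
width: 0.35
gripper_force: 0.0
```

apply_moves:
  increments:
    - [[0,1,3,0,0,0,4],[0,2,3,0,0,0,4],[0.5,2,1,0,0,0,4],[0.5,1,0,0,0,0,4],[1,0,0,0,0,0,4],[1,0,0,0,0,0,4],[0,0,0,0,0,0,4],[0,0,0,0,0,0,4],[0,0,0,0,0,0,4],[0,0,0,0,0,0,4]]

```text
clock: 33.18
ee_pos: [0.6329, 0.1805, 0.2535]
eef_rot: [-0.001, 0.146, 0.989, -0.001]
force: [-0.9, 0.2, -0.8]
width: 0.465
gripper_force: 0.0
```

```bash
python3 - <<'E'
from h import *
p=cam("wrist","wrist9");o=get_obs();print(o["clock"],o["ee_pos"])
for k in COL:
    for c,a in blobs(p,COL[k][0]):
        if a>30: print(k,np.round(c),a,"dot",np.round(at(p,c,.013+H["weight_"+k])[:2],4),"felt",np.round(at(p,c,.013)[:2],4))
cv2.imwrite("pics/w9.png",cv2.resize(p["img"][40:270,130:370],None,fx=2.5,fy=2.5)[:,:,::-1])
q=cam("side")
for d in place_of(q,"cylinder")[:1]+place_of(cam("scene"),"cylinder")[:1]: print(d)
cv2.imwrite("pics/s9.png",cv2.resize(q["img"][130:290,140:360],None,fx=3.5,fy=3.5)[:,:,::-1])
E
```

```text
33.2333 [0.6330008  0.1807098  0.25384638]
500 [285. 139.] 495 dot [0.5994 0.2173] felt [0.6058 0.2211]
500 [298. 143.] 301 dot [0.6076 0.2298] felt [0.6158 0.2363]
500 [412. 210.] 31 dot [0.7231 0.3467] felt [0.7558 0.378 ]
500 [445. 242.] 1061 dot [0.7848 0.3925] felt [0.8307 0.4336]
200 [276.  66.] 392 dot [0.5196 0.2318] felt [0.5122 0.2367]
200 [279.  54.] 128 dot [0.5068 0.2393] felt [0.4974 0.2453]
200 [505. 127.] 128 dot [0.6598 0.5371] felt [0.6734 0.5879]
100 [187.  75.] 267 dot [0.4965 0.1318] felt [0.4881 0.1239]
100 [176.  68.] 56 dot [0.4839 0.1224] felt [0.474  0.1134]
100 [ 79. 274.] 39 dot [ 0.6976 -0.1313] felt [ 0.7126 -0.17  ]
50 [ 7. 96.] 366 dot [ 0.3976 -0.1567] felt [ 0.382  -0.1893]
50 [211. 160.] 360 dot [0.6009 0.1274] felt [0.6038 0.1208]
50 [207. 164.] 35 dot [0.6048 0.1211] felt [0.608  0.1139]
{'uv': [288.6, 237.6], 'score': 0.77}
{'uv': [170.0, 224.6], 'score': 0.57}
```

View pics/w9.png

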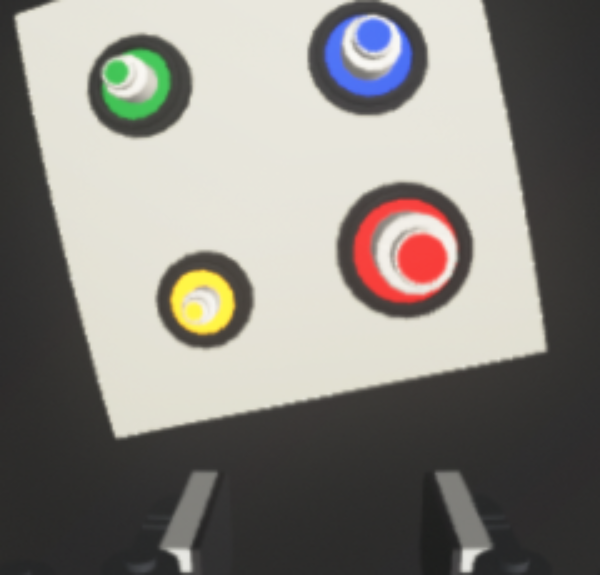

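View pics/s9.png

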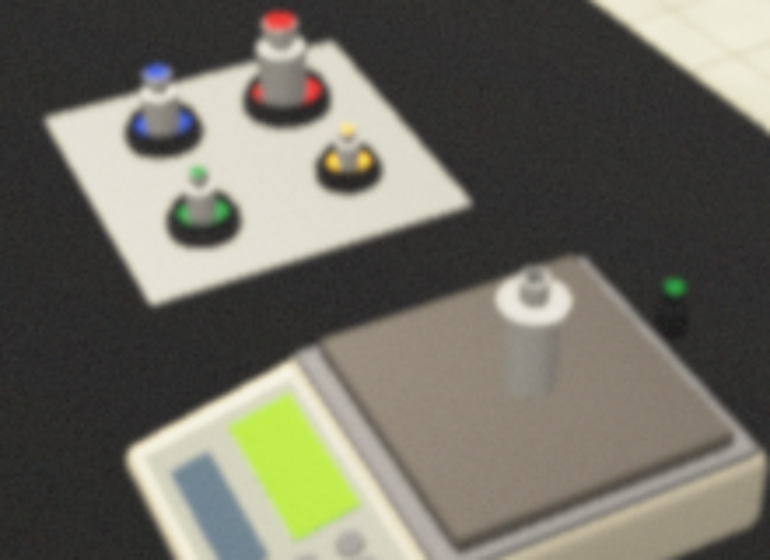

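Both views show all four weights standing upright and centred, within about 2 mm, in the cases of their own colour. The cylinder stands undisturbed on the pan, and the gripper is clear of everything.

```bash
python3 -c "
from cell import *
print(close_job())"
```

```text
the job is handed in; nothing more can be done
None
```

The job is handed in: all four weights stand upright in their own cases, about 2 mm or less off centre by camera, and the cylinder was left standing on the pan; no verdict came back.

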